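# Fit the cover on the pipe strainer

## Robot

A 6-joint arm with a two-finger parallel gripper is mounted at the origin on a cart in front of the work surface, level with it; the furniture and walls round the work are solid. World frame = base frame: x ahead of the robot, y to its left, z up, the work surface at z = 0. Lengths are in m, angles in rad, forces in N, time in s.
With the tool pointing down it reaches from about 0.35 to 0.85 m from the base axis. Payload 8.1 kg.
Tool frame: the origin (TCP) lies at the very end of the fingers, on their centre line; the grasp point (between the pads) lies 19 mm behind it (pinch_z is the distance from the TCP to the grasp point, in m); z points along the fingers, y is the direction in which the jaws open and shut (so a half turn about z gives the same grasp; the last joint's range is limited). The gripper opens to 93 mm and grips with 3 to 60 N. Pads are 15 mm wide; open, the fingers measure 128 mm over their backs; the gripper's body (75 mm by 188 mm) begins 65 mm behind the grasp point.
Start: joints at [-1.401, 0.13, 1.488, -0, 1.523, -0.085], TCP at [0.151, -0.581, 0.219] pointing down, gripper open.
Joint ranges: [-2.96, 2.96], [-0.89, 2.26], [0.02, 2.5], [-1.34, 4.48], [0, 2.73], [-2.66, 2.66]. Speed limits (rad/s): [2.39, 2.39, 2.79, 3.14, 3.14, 3.14].

## Interface

Orientations are given as a rotation vector (axis times angle).
In Python, from plant import * gives the robot as it stands.
- The arm moves only by the tool move_arm, never from a script. Its argument "series" is a list of rows, each a list of 7 numbers: the shift along the tool's x, y, z each as a share of 10 cm, from -1 to 1, then the turn, a rotation vector about the tool's x, y, z each as a share of 180 degrees, from -1 to 1, then the opening, from -1 (shut) to 1 (fully open). In form: [[dx, dy, dz, rx, ry, rz, jaw], ...]. A call has 1 to 8 rows; each row is the pose to reach, as a shift and turn from the pose commanded when the call began, along the tool's axes at that moment, turning the shorter way round; what a row does not reach only later rows make up. A row lasts 1/10 s, in which the tool goes at most 50 mm and 8.59 degrees, less where a joint would pass 70% of its speed; a pose out of reach is approached as far as the arm can. A call with a number of a shift or a turn outside -1 to 1 is refused whole. A call with a gripper value outside its range is refused whole. The fingers move at their own pace and stop on an object; "squeeze" is the grip in N (left out, the last holds). Time passes only in rows, so rows that repeat a pose let the fingers close. It gives the time, the measured TCP pose, the force and the opening at its end, in the units of the state.
- read_state(): the state, without advancing time (a new reading comes with each control period).
- read_camera(name): name is "side" or "top"; returns a dict with "frame" (400x640x3 uint8, red, green, blue), "K" (3x3 intrinsics, pixels), "k1" (the pictures are not rectified: a ray, as slopes to the right and down, at radius r is drawn at 1 + k1 r^2 times it, then the intrinsics apply), "rvec" (rotation vector, rad) and "tvec" (3), from world to camera coordinates, as OpenCV has them. Camera axes: x right, y down, z forward; pixel columns grow to the right and rows downward; lengths in m; the calibration is good to about 2 mm. A picture is of the moment at which its call begins. There is no depth.
- close_job(): hands the job in, once; it reports no verdict.
The state is a dict: "t": time; "q": joint angles; "dq": joint speeds; "joint_torque": joint torques, N m; "tool_pos": TCP position; "orientation": TCP orientation; "force": force on the tool from outside, world axes, zero at the start; "wrist_torque": the same for the moment, N m; "opening": finger opening in m.
Only numpy, scipy, OpenCV 4.12 (cv2) and the standard library are available. Lean on these libraries where they do the work, as an engineer would, in place of code of your own. Each camera call takes 0.05 s, during which the arm holds its last target.

## Task

Fit the cover to the pipe strainer, the low green fitting with a grey top and two upright brass studs: take the steel cover plate that has two large holes, and lower it gently over the studs until both holes have dropped over them and the plate lies flush on the flange. Let go of it there, without dropping it from up on the stud tips, and leave the other cover, with the four small corner holes, where it is.

Things in the scene. Friction and masses are not known exactly. Their poses are not given: they have to be found in the camera images.
- strainer: Green pipe strainer fixed to the bench, brass collars 59 mm out on its long sides. Its flat grey top flange, 160 (x) x 86 mm (y) with a dark port, is 45 mm above the bench. Two brass studs stand on it at x = +-50 mm, y = 0: 9 mm thick, last 8 mm tapered to 4 mm, tips 73 mm above the bench. Origin: centre of the underside, z up. Same after a half turn.
- cover_two: Cover to fit: steel plate 150 (x) x 80 (y) x 8 mm, under 0.6 kg, 25 mm through holes at x = +-50 mm, y = 0. Black bridge handle over its middle: bar along x, 66 long, 12 wide (y), 14 mm high, centre 44 mm above the plate's underside; 44 mm free between its posts. Origin: centre of the underside, z up. Starts flat on the bench. Fits either way round; seated, its origin is at height 45 mm.
- cover_four: The other cover, to be left alone: same steel plate (150 x 80 x 8 mm) and same black handle, but four small 10 mm holes near the corners; does not fit the studs. Origin: centre of the underside; lies flat on the bench.

How it is judged:
At the end, for the whole second after the job is handed in: The two-hole cover lies at rest flush on the strainer's flange with both studs through its holes: underside within 4 mm of the flange top, level within about 3 degrees, centred within 15 mm, long sides parallel within 15 degrees; the four-hole cover is within 30 mm of where it started (horizontal distance between cover_two and strainer below 0.015 m and z of cover_two in the frame of strainer between 0.041 and 0.049 m and angle between the x axis of cover_two and the x axis of strainer, either way round below 0.26 rad and angle between cover_two's own z axis and vertical below 0.05 rad and linear speed of cover_two below 0.02 m/s and distance of cover_four from where it was at the start of the episode below 0.03 m); the robot touches nothing.
It fails at once if the cover is dropped onto the strainer (faster than 0.55 m/s while over it and below the stud tips, a fall of some 15 mm or more) (horizontal distance between cover_two and strainer below 0.04 m and z of cover_two in the frame of strainer below 0.07 m and linear speed of cover_two above 0.55 m/s).
It fails at once if the four-hole cover is moved by more than 30 mm (distance of cover_four from where it was at the start of the episode above 0.03 m).
It also fails if it takes over 38 s, if anything falls off the work surface, if the arm or the gripper's body presses on something with over 40 N, if the wrist force passes 120 N, or if a joint passes its speed limit or range.

## Working session

There is one attempt and no reset: what is moved stays moved. The work goes in short steps, Python scripts to look and compute and a tool call to move; the robot and the scene stay as the last step left them, time stands still between calls to the robot, and variables do not carry over. Pictures are saved under pics/ and viewed, and the job is handed in when it is done.

Besides the shell and the picture viewer there is one more tool, called after ">>>" as a command line: name --pt "numbers of a row" for each row, then --argument value for the rest. move_arm: Moves the arm, as the interface text tells. Shift numbers are shares of 10 cm and turn numbers shares of 180 degrees, none past 1 either way. Its arguments: {"type":"object","properties":{"series":{"type":"array","items":{"type":"array","items":{"type":"number"}}},"squeeze":{"type":"number"}},"required":["series"]}

```bash
mkdir -p pics; python3 - <<'E'
from plant import *
import cv2
s=read_state();print(s['t'],s['tool_pos'],s['orientation'],s['opening'],s['force'])
for n in("top","side"):
    c=read_camera(n);cv2.imwrite(f"pics/{n}0.png",c["frame"][:,:,::-1]);print(n,c["K"],c["k1"],c["rvec"],c["tvec"])
E
```

```text
0.0 [ 0.15116876 -0.58004212  0.21759574] [-3.11430038e+00 -3.98931741e-01  8.53897536e-05] 0.09267615502646764 [0.15488455 0.95710308 0.22772473]
top [[423.31652444   0.         317.09566065]
 [  0.         423.31652444 200.95571303]
 [  0.           0.           1.        ]] 0.02634270694050442 [ 2.15478817 -2.15442156  0.1661452 ] [0.04357422 0.54189175 1.13412072]
side [[423.00172468   0.         322.04958228]
 [  0.         423.00172468 192.57805534]
 [  0.           0.           1.        ]] -0.037081186766973626 [ 2.28396837 -0.17160999  0.09395831] [-0.50837008  0.10737227  0.86710319]
```

View pics/top0.png

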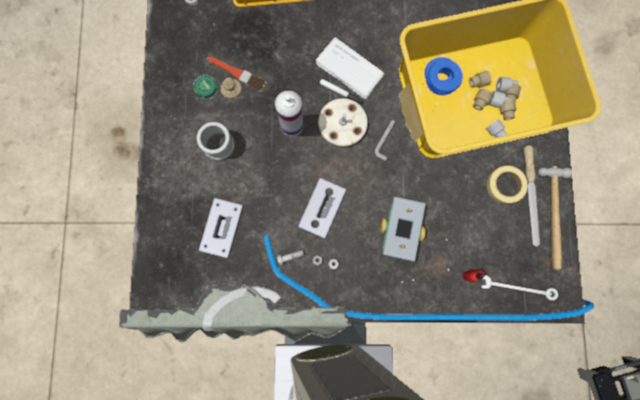

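View pics/side0.png

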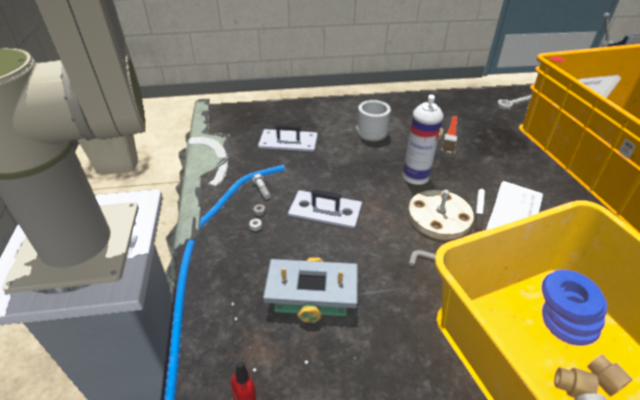

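Top view: the two-hole cover is near (322,208), the strainer near (404,229) and the four-hole cover near (221,228). I'll enlarge these.

```bash
python3 - <<'E'
import cv2
a=cv2.imread("pics/top0.png")
cv2.imwrite("pics/t_cov.png",cv2.resize(a[170:245,280:360],None,fx=8,fy=8,interpolation=cv2.INTER_CUBIC))
cv2.imwrite("pics/t_str.png",cv2.resize(a[190:270,365:445],None,fx=7,fy=7,interpolation=cv2.INTER_CUBIC))
b=cv2.imread("pics/side0.png")
cv2.imwrite("pics/s_both.png",cv2.resize(b[180:330,250:380],None,fx=4,fy=4,interpolation=cv2.INTER_CUBIC))
E
```

```text
(no output)
```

View pics/t_cov.png

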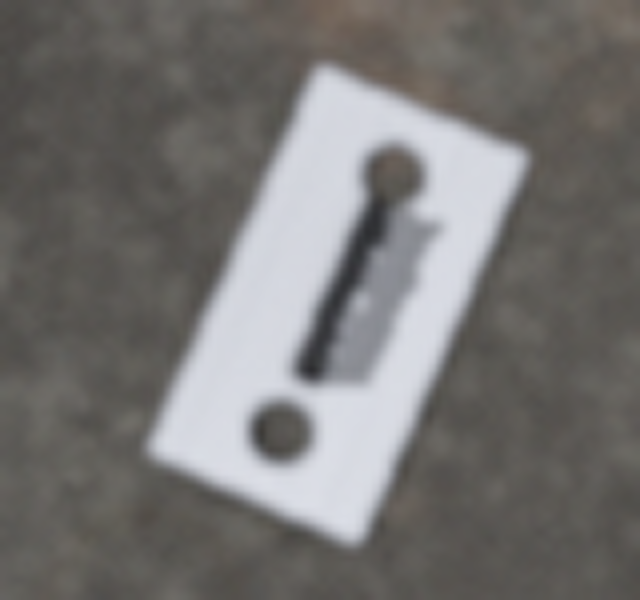

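View pics/t_str.png

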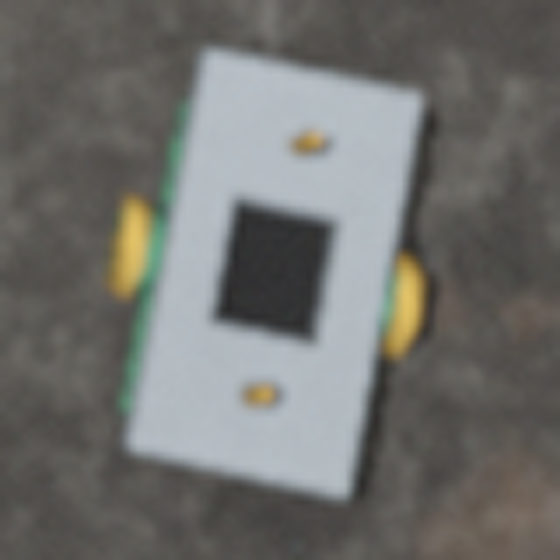

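View pics/s_both.png

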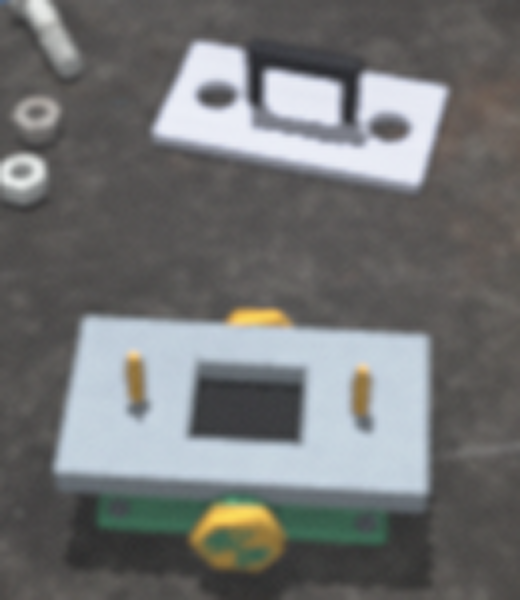

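```bash
cat > h.py <<'E'
import numpy as np,cv2
from scipy.optimize import least_squares
import re
CAL={}
def setc(n,c): CAL[n]=c
def proj(c,P):
    d=np.array([c["k1"],0,0,0,0.]);return cv2.projectPoints(np.array(P,float).reshape(-1,3),c["rvec"],c["tvec"],c["K"],d)[0].reshape(-1,2)
def ray(c,uv,z):
    p=cv2.undistortPoints(np.array([[uv]],float),c["K"],np.array([c["k1"],0,0,0,0.]))[0,0]
    R=cv2.Rodrigues(c["rvec"])[0];d=R.T@np.array([p[0],p[1],1]);o=-R.T@np.array(c["tvec"]).ravel();return o+d*(z-o[2])/d[2]
def crop(l,s,ox,oy): return (np.array(l,float)+.5)/s-.5+[ox,oy]
E
python3 - <<'E'
from h import *; from plant import *
T=read_camera("top");S=read_camera("side")
ct=crop([(322,63),(530,153),(358,548),(148,453)],8,280,170)
st=crop([(203,47),(425,93),(352,500),(127,452)],7,365,190)
cs=crop([(195,41),(448,88),(420,188),(153,134)],4,250,180)
ss=crop([(83,316),(430,334),(428,495),(57,475)],4,250,180)
for nm,pt,ps,z in(("cov",ct,cs,.008),("str",st,ss,.045)):
    for cn,c,p in(("top",T,pt),("side",S,ps)):
        W=np.array([ray(c,u,z) for u in p]);e=[np.linalg.norm(W[i]-W[i-1])for i in range(4)]
        L=W[1]-W[0]
        m=W.mean(0)
        # long edges
        ed=[(W[(i+1)%4]-W[i]) for i in range(4)]
        k=0 if np.linalg.norm(ed[0])>np.linalg.norm(ed[1]) else 1
        v=ed[k]-ed[k+2]; w=ed[1-k]-ed[(3-k)%4] if k==1 else ed[1]-ed[3]
        print(nm,cn,np.round(m,4),np.round(e,4),"yaw long",np.degrees(np.arctan2(v[1],v[0]))%180,"short+90",(np.degrees(np.arctan2(w[1],w[0]))+90)%180)
# holes, handle, studs
print("holes top",[ray(T,u,.008)[:2].round(4) for u in crop([(395,172),(281,432)],8,280,170)])
print("holes side",[ray(S,u,.008)[:2].round(4) for u in crop([(217,95),(389,127)],4,250,180)])
print("handle ends top z.051",[ray(T,u,.051)[:2].round(4) for u in crop([(378,196),(308,378)],8,280,170)])
print("stud tips side",[ray(S,u,.073)[:2].round(4) for u in crop([(133,353),(362,368)],4,250,180)])
print("stud tips top",[ray(T,u,.073)[:2].round(4) for u in crop([(318,138),(268,396)],7,365,190)])
s=read_state();R=cv2.Rodrigues(np.array(s["orientation"]))[0];print(R.round(3),s['tool_pos'],s['t'])
E
```

```text
cov top [0.5278 0.0292 0.008 ] [0.1527 0.081  0.1536 0.081 ] yaw long 156.26314659749886 short+90 155.99560939062866
cov side [0.5264 0.0295 0.008 ] [0.0813 0.151  0.0823 0.1505] yaw long 155.9280515129969 short+90 156.78607060479152
str top [ 0.4658 -0.1939  0.045 ] [0.162  0.0888 0.1622 0.0883] yaw long 167.93099685193616 short+90 168.1057963629095
str side [ 0.4656 -0.1929  0.045 ] [0.088  0.1616 0.0877 0.1585] yaw long 167.90784113067133 short+90 168.04094202107188
holes top [array([0.5746, 0.0095]), array([0.4818, 0.0501])]
holes side [array([0.4806, 0.0494]), array([0.5719, 0.0097])]
handle ends top z.051 [array([0.5592, 0.0172]), array([0.4964, 0.0412])]
stud tips side [array([ 0.4163, -0.1807]), array([ 0.5136, -0.2032])]
stud tips top [array([ 0.5146, -0.205 ]), array([ 0.4163, -0.1829])]
[[ 0.968  0.252 -0.   ]
 [ 0.252 -0.968  0.001]
 [ 0.    -0.001 -1.   ]] [ 0.15117426 -0.58026543  0.217955  ] 0.2
```

>>> move_arm --pt "0.36 -0.35 0 0 0 0 1" --pt "0.7 -0.67 0 0 0 0 1" --pt "1 -0.96 0 0 0 0 1" --pt "1 -0.96 0 0 0 0 1" --squeeze 40

```text
t: 0.6
tool_pos: [0.2261, -0.4589, 0.2183]
orientation: [-3.114, -0.404, -0.002]
force: [-0.4, 0.7, -0.9]
opening: 0.093
```

>>> move_arm --pt "0.36 -0.35 0 0 0 0 1" --pt "0.7 -0.67 0 0 0 0 1" --pt "1 -0.96 0 0 0 0 1" --pt "1 -0.96 0 0 0 0 1"

```text
t: 1.0
tool_pos: [0.2984, -0.3414, 0.2187]
orientation: [-3.115, -0.405, -0.002]
force: [0.8, -1.0, 0.3]
opening: 0.0929
```

>>> move_arm --pt "0.36 -0.35 0 0 0 0 1" --pt "0.7 -0.67 0 0 0 0 1" --pt "1 -0.96 0 0 0 0 1" --pt "1 -0.96 0 0 0 0 1"

```text
t: 1.4
tool_pos: [0.3708, -0.2236, 0.2188]
orientation: [-3.115, -0.406, -0.002]
force: [0.6, 0.2, 0.5]
opening: 0.0933
```

>>> move_arm --pt "0.36 -0.35 0 0 0 0 1" --pt "0.7 -0.67 0 0 0 0 1" --pt "1 -0.96 0 0 0 0 1" --pt "1 -0.96 0 0 0 0 1"

```text
t: 1.8
tool_pos: [0.4432, -0.106, 0.2186]
orientation: [-3.115, -0.405, -0.001]
force: [-0.2, -0.8, -0.3]
opening: 0.0928
```

>>> move_arm --pt "0.36 -0.35 0 0 0 0 1" --pt "0.7 -0.67 0 0 0 0 1" --pt "1 -0.96 0 0 0 0 1" --pt "1 -0.96 0 0 0 0.214 1" --pt "1 -0.96 0 0 0 0.214 1" --pt "1 -0.96 0 0 0 0.214 1" --pt "1 -0.96 0 0 0 0.214 1" --pt "1 -0.96 0 0 0 0.214 1"

```text
t: 2.6
tool_pos: [0.5144, 0.0076, 0.2184]
orientation: [3.07, -0.662, -0.0]
force: [-0.0, -0.5, 0.0]
opening: 0.093
```

```bash
cat > st.py <<'E'
from h import *; from plant import *
import sys
tx,ty,tz,yaw=map(float,sys.argv[1:5])
s=read_state();R=cv2.Rodrigues(np.array(s["orientation"]))[0];p=np.array(s["tool_pos"])
print("t",s["t"],p.round(4),"yaw",np.degrees(np.arctan2(R[1,0],R[0,0])).round(2),"zax",R[:,2].round(4),"q",np.round(s["q"],2),"F",np.round(s["force"],1),"open",s["opening"])
print("shift (10cm)",((R.T@(np.array([tx,ty,tz])-p))/.1).round(3))
a=np.radians(yaw);Rt=np.array([[np.cos(a),np.sin(a),0],[np.sin(a),-np.cos(a),0],[0,0,-1]])
print("turn/180",(cv2.Rodrigues(R.T@Rt)[0].ravel()/np.pi).round(4))
E
python3 st.py 0.527 0.0294 0.12 -23.8
```

```text
t 2.6 [0.5144 0.0076 0.2184] yaw -24.33 zax [-3.e-04 -9.e-04 -1.e+00] q [-0.08 -0.1   1.72 -0.    1.52  1.91] F [-0.  -0.5  0. ] open 0.09298198185110193
shift (10cm) [ 0.025 -0.252  0.984]
turn/180 [ 0.0003 -0.     -0.0029]
```

>>> move_arm --pt "0.02 -0.25 0.3 0 0 -0.003 1" --pt "0.02 -0.25 0.7 0 0 -0.003 1" --pt "0.02 -0.25 0.98 0 0 -0.003 0.5" --pt "0.02 -0.25 0.98 0 0 -0.003 0.3" --pt "0.02 -0.25 0.98 0 0 -0.003 0.3"

```text
t: 3.1
tool_pos: [0.5261, 0.0304, 0.1208]
orientation: [3.075, -0.638, -0.002]
force: [0.1, 0.4, 1.7]
opening: 0.0733
```

```bash
python3 st.py 0.527 0.0294 0.026 -23.8; python3 - <<'E'
from plant import *
import cv2
b=read_camera("side")["frame"][:,:,::-1]
cv2.imwrite("pics/s1.png",cv2.resize(b[80:280,220:440],None,fx=3,fy=3,interpolation=cv2.INTER_CUBIC))
E
```

```text
t 3.1 [0.5261 0.0304 0.1208] yaw -23.45 zax [-1.1e-03 -4.0e-04 -1.0e+00] q [-0.04  0.    1.8  -0.    1.34  1.94] F [0.1 0.4 1.7] open 0.07331176286230198
shift (10cm) [0.013 0.005 0.948]
turn/180 [0.0003 0.0003 0.0019]
```

View pics/s1.png

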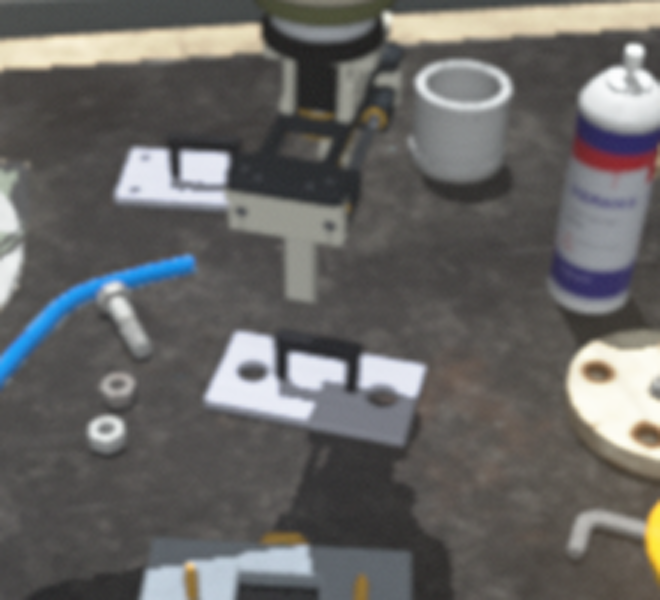

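The near finger (300,295) is centred over the handle (318,350), the jaws straddle the bar and nothing is in the way. Next I descend and grip.

>>> move_arm --pt "0.01 0 0.3 0 0 0 0.2" --pt "0.01 0 0.6 0 0 0 0.2" --pt "0.01 0 0.85 0 0 0 0.2" --pt "0.01 0 0.95 0 0 0 0.2" --pt "0.01 0 0.95 0 0 0 0.2"

```text
t: 3.65
tool_pos: [0.5272, 0.0311, 0.026]
orientation: [3.076, -0.637, -0.0]
force: [0.1, -0.8, 0.4]
opening: 0.056
```

>>> move_arm --pt "0 0 0 0 0 0 -1" --pt "0 0 0 0 0 0 -1" --pt "0 0 0 0 0 0 -1" --pt "0 0 0 0 0 0 -1" --pt "0 0 0 0 0 0 -1" --pt "0 0 0 0 0 0 -1"

```text
t: 4.25
tool_pos: [0.5271, 0.0316, 0.0258]
orientation: [-3.076, 0.637, -0.0]
force: [-0.6, -0.0, -0.8]
opening: 0.0126
```

```bash
python3 st.py 0.527 0.0294 0.2 -12
```

```text
t 4.25 [0.5271 0.0316 0.0258] yaw -23.38 zax [ 2.e-04 -0.e+00 -1.e+00] q [-0.04  0.12  1.87  0.    1.15  1.94] F [-0.6 -0.  -0.8] open 0.012602479744309971
shift (10cm) [ 0.008  0.02  -1.742]
turn/180 [-0.     -0.0001 -0.0632]
```

Gripped: the opening is 12.6 mm, matching the 12 mm bar. Next I lift and turn.

>>> move_arm --pt "0 0 -0.05 0 0 0 -1" --pt "0 0 -0.2 0 0 0 -1" --pt "0 0 -0.5 0 0 0 -1" --pt "0 0 -0.8 0 0 0 -1" --pt "0 0 -1 0 0 -0.03 -1" --pt "0 0 -1 0 0 -0.063 -1" --pt "0 0 -1 0 0 -0.063 -1" --pt "0 0 -1 0 0 -0.063 -1" --squeeze 55

```text
t: 5.05
tool_pos: [0.5266, 0.0316, 0.1257]
orientation: [3.124, -0.334, -0.001]
force: [0.6, 0.4, -3.1]
opening: 0.0117
```

```bash
python3 st.py 0.4657 -0.1932 0.13 -12; python3 - <<'E'
from plant import *
import cv2
for n,(y0,y1,x0,x1) in (("side",(80,330,220,440)),("top",(150,280,260,460))):
    b=read_camera(n)["frame"][:,:,::-1]
    k=2.4 if n=="side" else 4
    cv2.imwrite(f"pics/{n}2.png",cv2.resize(b[y0:y1,x0:x1],None,fx=k,fy=k,interpolation=cv2.INTER_CUBIC))
E
```

```text
t 5.05 [0.5266 0.0316 0.1257] yaw -12.21 zax [-5.e-04  0.e+00 -1.e+00] q [-0.04 -0.    1.8   0.    1.35  1.75] F [ 0.6  0.4 -3.1] open 0.011694968495159528
shift (10cm) [-0.12   2.326 -0.042]
turn/180 [ 0.      0.0002 -0.0012]
```

View pics/side2.png

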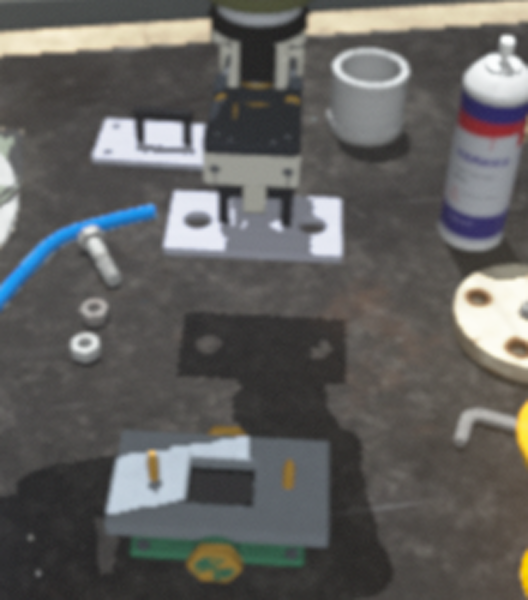

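View pics/top2.png

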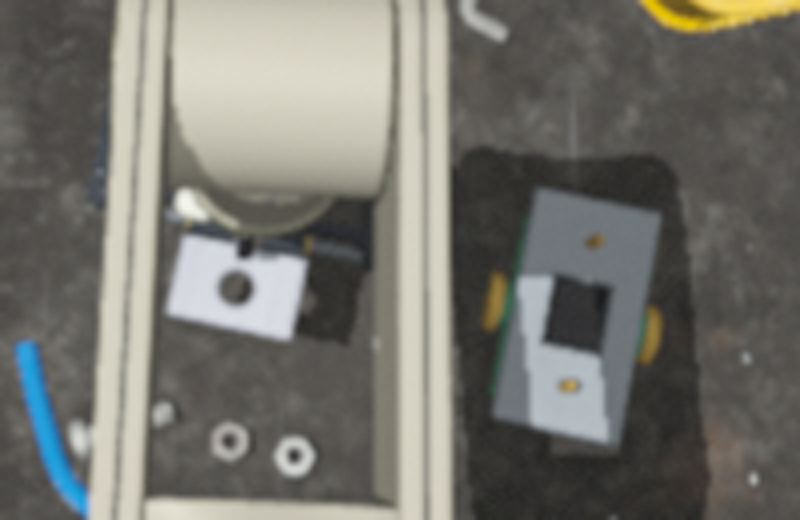

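Lifted and level, with hole centres at (198,219) and (313,227) in the crop. Next I carry it over the strainer, keeping about 30 mm above the stud tips.

>>> move_arm --pt "-0.02 0.15 -0.04 0 0 0 -1" --pt "-0.04 0.4 -0.04 0 0 0 -1" --pt "-0.04 0.7 -0.04 0 0 0 -1" --pt "-0.04 1 -0.04 0 0 0 -1"

```text
t: 5.55
tool_pos: [0.5013, -0.0668, 0.1295]
orientation: [3.124, -0.33, -0.001]
force: [0.7, 0.4, -3.5]
opening: 0.0114
```

>>> move_arm --pt "-0.02 0.3 0 0 0 0 -1" --pt "-0.04 0.6 0 0 0 0 -1" --pt "-0.08 0.85 0 0 0 0 -1" --pt "-0.08 1 0 0 0 0 -1"

```text
t: 5.95
tool_pos: [0.4722, -0.1636, 0.1295]
orientation: [3.123, -0.334, -0.001]
force: [0.7, 0.2, -3.3]
opening: 0.0113
```

>>> move_arm --pt "0 0.2 0 0 0 0 -1" --pt "0 0.3 0 0 0 0 -1" --pt "0 0.32 0 0 0 0 -1" --pt "0 0.32 0 0 0 0 -1" --pt "0 0.32 0 0 0 0 -1"

```text
t: 6.45
tool_pos: [0.467, -0.1921, 0.1295]
orientation: [-3.124, 0.329, 0.0]
force: [0.1, 0.7, -3.2]
opening: 0.0114
```

```bash
python3 st.py 0.4657 -0.1932 0.13 -12; python3 - <<'E'
from plant import *
import cv2
for n,(y0,y1,x0,x1) in (("side",(190,340,240,390)),("top",(170,290,350,470))):
    b=read_camera(n)["frame"][:,:,::-1]
    k=4
    cv2.imwrite(f"pics/{n}3.png",cv2.resize(b[y0:y1,x0:x1],None,fx=k,fy=k,interpolation=cv2.INTER_CUBIC))
E
```

```text
t 6.45 [ 0.467  -0.1921  0.1295] yaw -12.01 zax [-2.e-04  5.e-04 -1.e+00] q [-0.49 -0.07  1.85  0.    1.35  1.29] F [ 0.1  0.7 -3.2] open 0.011381481209240945
shift (10cm) [-0.011  0.014 -0.005]
turn/180 [-0.0002  0.0001 -0.0001]
```

View pics/side3.png

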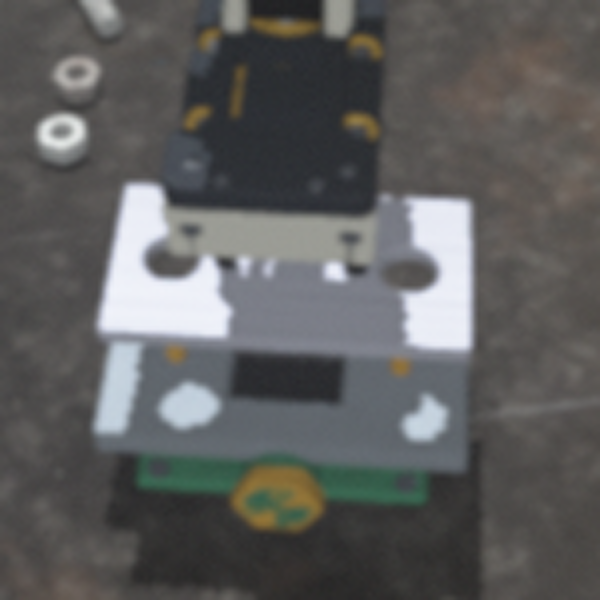

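View pics/top3.png

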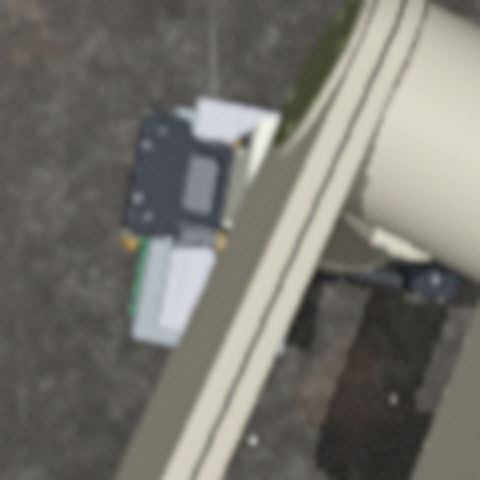

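```bash
python3 - <<'E'
from h import *; from plant import *
S=read_camera("side")
z=.1117
W=np.array([ray(S,u,z) for u in crop([(126,184),(472,199),(472,350),(98,333)],4,240,190)])
print(W.round(4).tolist(),W.mean(0),[np.linalg.norm(W[i]-W[i-1]).round(4) for i in range(4)])
for i,j in((0,1),(3,2)):
    v=W[j]-W[i];print("yaw",np.degrees(np.arctan2(v[1],v[0])))
print("holes",[ray(S,u,z).round(4) for u in crop([(172,259),(410,270)],4,240,190)])
# predicted for nominal
for c in((.4657,-.1932),(.467,-.192)):
    a=np.radians(-12);R=np.array([[np.cos(a),-np.sin(a)],[np.sin(a),np.cos(a)]])
    P=[list(np.array(c)+R@q)+[z] for q in((-.075,.04),(.075,.04),(.075,-.04),(-.075,-.04))]
    print(((proj(S,P)-[240,190]+.5)*4-.5).round(0).tolist())
print("studs",np.array(((.4657-.0489,-.1932+.0104),(.4657+.0489,-.1932-.0104))))
E
```

```text
[[0.4013, -0.1376, 0.1117], [0.5497, -0.1682, 0.1117], [0.5321, -0.248, 0.1117], [0.3848, -0.2178, 0.1117]] [ 0.46698588 -0.1928861   0.1117    ] [np.float64(0.0819), np.float64(0.1515), np.float64(0.0818), np.float64(0.1503)]
yaw -11.634199236571737
yaw -11.592741670084923
holes [array([ 0.4176, -0.1833,  0.1117]), array([ 0.5154, -0.2036,  0.1117])]
[[125.0, 186.0], [467.0, 202.0], [469.0, 350.0], [96.0, 331.0]]
[[127.0, 183.0], [470.0, 200.0], [471.0, 347.0], [99.0, 328.0]]
studs [[ 0.4168 -0.1828]
 [ 0.5146 -0.2036]]
```

Cover centre (0.467, −0.193) against strainer centre (0.466, −0.193), with yaw within 0.5°, so it's well inside the 8 mm hole clearance. Now I lower it gently.

>>> move_arm --pt "-0.01 0 0.06 0 0 0 -1" --pt "-0.01 0 0.14 0 0 0 -1" --pt "-0.01 0 0.22 0 0 0 -1" --pt "-0.01 0 0.29 0 0 0 -1" --pt "-0.01 0 0.35 0 0 0 -1" --pt "-0.01 0 0.4 0 0 0 -1" --pt "-0.01 0 0.4 0 0 0 -1"

```text
t: 7.3
tool_pos: [0.4653, -0.1924, 0.0886]
orientation: [-3.124, 0.33, 0.002]
force: [-1.2, 1.0, -3.0]
opening: 0.0118
```

```bash
python3 st.py 0.4657 -0.1932 0.0708 -12; python3 - <<'E'
from plant import *
import cv2
b=read_camera("side")["frame"][:,:,::-1]
cv2.imwrite("pics/side4.png",cv2.resize(b[190:340,240:390],None,fx=4,fy=4,interpolation=cv2.INTER_CUBIC))
E
```

```text
t 7.3 [ 0.4653 -0.1924  0.0886] yaw -12.05 zax [-1.4e-03  8.0e-04 -1.0e+00] q [-0.49 -0.03  1.89  0.    1.28  1.29] F [-1.2  1.  -3. ] open 0.011769849751821672
shift (10cm) [0.006 0.007 0.178]
turn/180 [-0.0002  0.0005 -0.0003]
```

View pics/side4.png

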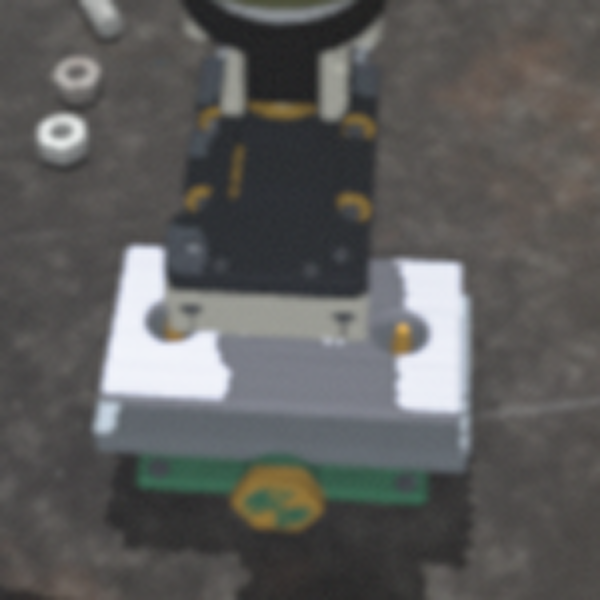

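Both stud tips show inside the holes, at (175,332) and (402,337), and the underside is about 18 mm above the flange. Lowering the rest slowly.

>>> move_arm --pt "0.01 0.01 0.04 0 0 0 -1" --pt "0.01 0.01 0.08 0 0 0 -1" --pt "0.01 0.01 0.12 0 0 0 -1" --pt "0.01 0.01 0.15 0 0 0 -1" --pt "0.01 0.01 0.165 0 0 0 -1" --pt "0.01 0.01 0.175 0 0 0 -1" --pt "0.01 0.01 0.175 0 0 0 -1"

```text
t: 8.05
tool_pos: [0.4666, -0.1938, 0.072]
orientation: [-3.124, 0.33, 0.0]
force: [-0.6, -0.2, -3.5]
opening: 0.0113
```

>>> move_arm --pt "0 0 0.01 0 0 0 -1" --pt "0 0 0.015 0 0 0 -1" --pt "0 0 0.015 0 0 0 -1"

```text
t: 8.35
tool_pos: [0.4668, -0.1939, 0.0707]
orientation: [3.124, -0.329, 0.0]
force: [-0.1, 0.2, -3.6]
opening: 0.0113
```

>>> move_arm --pt "0 0 0.01 0 0 0 -1" --pt "0 0 0.01 0 0 0 -1" --pt "0 0 0.01 0 0 0 -1"

```text
t: 8.65
tool_pos: [0.4668, -0.1939, 0.0707]
orientation: [3.124, -0.329, 0.0]
force: [-5.7, 2.2, 7.4]
opening: 0.0115
```

Contact at the expected height: TCP 0.0707, with vertical force going from −3.6 to +7 N. Releasing now.

>>> move_arm --pt "0 0 -0.005 0 0 0 -0.6" --pt "0 0 -0.005 0 0 0 -0.2" --pt "0 0 -0.005 0 0 0 0" --pt "0 0 -0.005 0 0 0 0" --pt "0 0 -0.005 0 0 0 0"

```text
t: 9.15
tool_pos: [0.4667, -0.1938, 0.0701]
orientation: [-3.124, 0.33, 0.0]
force: [-0.6, -0.5, -0.2]
opening: 0.0445
```

>>> move_arm --pt "0 0 -0.1 0 0 0 0" --pt "0 0 -0.3 0 0 0 0" --pt "0 0 -0.6 0 0 0 0" --pt "0 0 -1 0 0 0 0" --pt "0 0 -1 0 0 0 0"

```text
t: 9.65
tool_pos: [0.47, -0.1956, 0.1774]
orientation: [3.12, -0.329, 0.015]
force: [-0.1, -0.4, 0.0]
opening: 0.0464
```

>>> move_arm --pt "0 -0.3 -0.2 0 0 0 0" --pt "0 -0.6 -0.5 0 0 0 0" --pt "0 -1 -0.5 0 0 0 0" --pt "0 -1 -0.5 0 0 0 0"

```text
t: 10.05
tool_pos: [0.4888, -0.0926, 0.2217]
orientation: [-3.124, 0.324, -0.004]
force: [-0.2, 0.2, -0.4]
opening: 0.0467
```

```bash
python3 st.py 0.4657 -0.1932 0.0708 -12; python3 - <<'E'
from plant import *
import cv2
for n,(y0,y1,x0,x1) in (("side",(190,340,240,390)),("top",(180,280,355,455))):
    b=read_camera(n)["frame"][:,:,::-1]
    cv2.imwrite(f"pics/{n}5.png",cv2.resize(b[y0:y1,x0:x1],None,fx=4,fy=4,interpolation=cv2.INTER_CUBIC)); cv2.imwrite(f"pics/{n}5f.png",b)
E
```

```text
t 10.05 [ 0.4888 -0.0926  0.2217] yaw -11.83 zax [ 2.9e-03  9.0e-04 -1.0e+00] q [-0.29 -0.15  1.76  0.    1.53  1.49] F [-0.2  0.2 -0.4] open 0.046677268927667104
shift (10cm) [-0.024  1.034  1.508]
turn/180 [-0.0005 -0.0008  0.001 ]
```

View pics/side5.png

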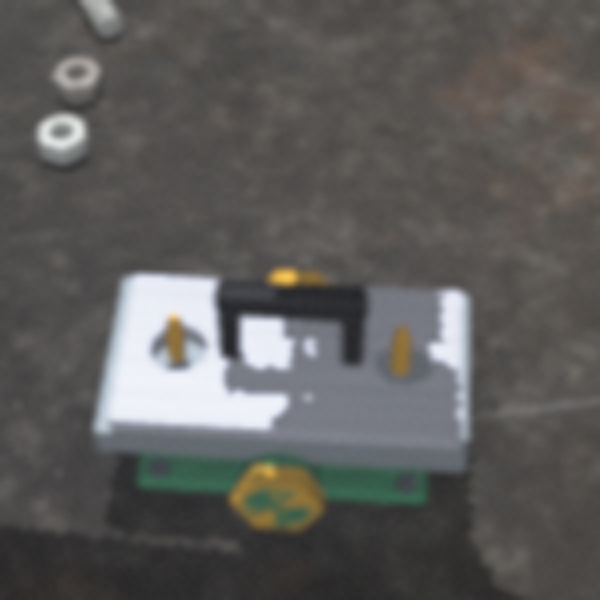

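View pics/top5f.png

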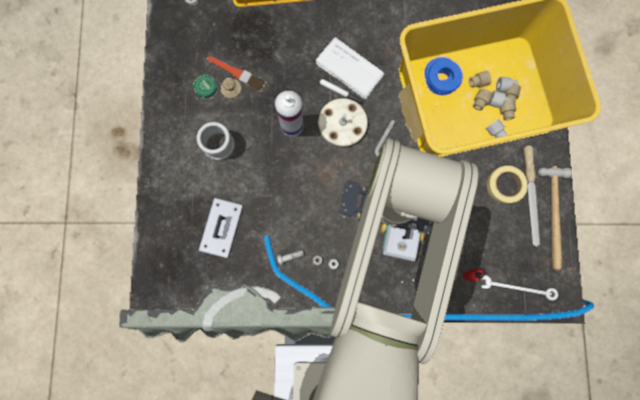

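The studs stand through both holes, at (175,340) and (402,352), and the four-hole cover is still at (221,228). One numeric check of height and centring, then I hand in.

```bash
python3 - <<'E'
from h import *; from plant import *
S=read_camera("side")
W=np.array([ray(S,u,.053) for u in crop([(127,274),(470,290),(467,443),(102,427)],4,240,190)])
print(W.mean(0),[np.linalg.norm(W[i]-W[i-1]).round(4) for i in range(4)])
print(read_state()["t"],np.abs(read_state()["dq"]).max())
print(close_job())
E
```

```text
[ 0.46618613 -0.19566896  0.053     ] [np.float64(0.084), np.float64(0.1578), np.float64(0.083), np.float64(0.1546)]
10.2 0.024490114400710732
the job is handed in; nothing more can be done
None
```

The two-hole cover is on the strainer with both studs through its holes, and I handed the job in at about 10 s. No verdict came back.

- **Grasp and carry:** I gripped the cover by its handle bar at an opening of 12.6 mm, lifted it and turned it into line with the strainer.
- **Lowering and release:** I lowered it in small steps until the wrist force showed contact with the tool at 0.0707 m, against 0.0708 m expected for flush seating. I let go there, after backing off 0.5 mm, and drew the arm clear.
- **Centring and alignment:** the last side view put the cover centre at about (0.466, −0.196), against the strainer's (0.466, −0.193). That is about 3 mm off, against the 15 mm allowed. The long sides were within about 0.5° when I checked them just before lowering.
- **Weakest check:** assuming the seated height, that last side view made the plate 155–158 × 83–84 mm instead of 150 × 80. My corner readings were rough there, with the bright flange edge next to the cover, so I rely on the contact height for the flush fit.
- **Level:** I did not measure the tilt after release; the cover only looks level in the picture.
- **Four-hole cover:** it is still at the same place in the top view, about pixel (221, 228), and nothing touched it.

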